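# Snug the adjustable wrench on a collet nut and tighten it

## Task

The adjustable wrench on the collet stand is open too wide for the big brass hex nut. Roll its worm wheel with a fingertip (stroke the top of the wheel towards the handle) until the moving jaw has closed snugly on the nut, and only then swing the blue handle clockwise, seen from above, until it points at the yellow marker, turning the nut with it; then let go. Work the jaw with the worm only, never by pushing the jaw itself, and leave the other things on the bench where they are.

Things in the scene. Friction and masses are not known exactly. Their poses are not given: they have to be found in the camera images.
- stand: Collet stand fixed to the bench: dark round foot (124 mm across, 12 mm thick), grey column and a flat aluminium arc (8 mm thick, radius 200 to 250 mm from the nut's axis). Origin on the bench on the nut's vertical axis; z up; +x is the direction in which the wrench handle points at the start.
- wrench: Steel adjustable wrench, level, captive on the stand; swings about the nut's vertical axis and stays where left (0.3 N m with the nut gripped). Origin on that axis, mid-thickness, 67 mm above the bench; +x along the handle, z up. Jaws x -20 to 24 mm, fixed one at y 20 to 38, moving one on the -y side. Head 18 mm thick, x 26 to 86, y +-38. Clockwise = towards its -y side, up to 1.25 rad.
- handle_mid (a point): Point on the centre line of the blue handle, 150 mm from the nut's axis, mid-thickness (67 mm above the bench). The handle spans 100 to 195 mm from the axis, 22 mm wide, 14 mm thick, with some 50 mm of free air below it.
- worm_top (a point): Highest point of the worm wheel's rim, above its axle, mid-width: 54 mm from the nut's axis towards the handle, 7 mm above the head's upper face, 83 mm above the bench. The wheel is 32 mm across and 16 mm wide, in a slot 34 mm long (along the wrench) and 20 mm wide. The point does not turn with it.
- worm (a joint): Angle of the brass worm wheel (axle along the wrench's y), rad. Grows as its top is rolled towards the handle; each rad closes the jaw by 2 mm; 0 = jaw just touches the nut. Starts at -4.5 to -2.5. A fingertip pressed on top with 4 to 10 N and dragged along turns it by friction (0.03 N m holds it); lift and repeat. It stalls near 0, when the jaw is on the nut, and the finger slips.
- jaw: Moving jaw, bright metal block 44 x 18 x 18 mm that slides along the wrench's y. Origin at the middle of its gripping face: at y = -20 mm in the wrench's frame when it touches the nut, more negative when open (5 to 9 mm more at the start). Not to be pushed by the fingers.
- nut: Brass hexagonal collet nut, 40 mm across flats, 30 mm tall, its top 86 mm above the bench, a cutter stub standing up to 110 mm; turns about the vertical axis. Origin on that axis at its underside. At the start its +x axis is parallel to the wrench's +x and two flats face the jaws; when gripped it turns with the wrench.
- marker: Yellow pointer block (40 x 22 mm, its top 39 mm above the bench) clamped on the stand's arc. Its origin is on the bench on the nut's axis; its +x axis points from there to the yellow block, whose centre is 228 mm out: the direction in which the handle must end, 0.5 to 0.8 rad clockwise of the start.
- spray: Yellow bottle with red cap, 64 mm across, 170 mm tall; bystander, origin under its centre.
- tape: Blue roll, 104 mm across, 36 mm tall; bystander, origin under its centre.
- offcut: Flat black heart-shaped cut-out, 100 mm across, 18 mm thick, lying on the bench beside the stand on the side away from the handle; bystander, origin under its middle.
- mallet: Hammer, 260 mm long, lying on the bench; bystander.
- driver: Screwdriver, 200 mm long, lying on the bench; bystander.

How it is judged (in metres and radians):
On the way, in this order (a step that is already met when the one before it is completed fails the run):
1. the moving jaw is closed on the nut (gap under 1.5 mm) before the wrench has been swung (still within 0.15 rad of its start) (y of jaw in the frame of wrench above -0.0215 m and angle between the x axis of wrench and the x axis of stand, either way round below 0.15 rad), for 0.2 s.
2. the handle points at the marker (within 0.1 rad) and the nut has turned with it (angle between the x axis of wrench and the x axis of marker, either way round below 0.1 rad and angle between the x axis of nut and the x axis of wrench, either way round below 0.12 rad), for 0.2 s.
At the end, for the whole second after the job is handed in: The handle is at rest and points at the yellow marker within 0.1 rad, the nut has turned with the wrench (within 0.12 rad of it), and the moving jaw is still closed on the nut with a gap under 1.5 mm (all of step 2 and y of jaw in the frame of wrench above -0.0215 m and angular speed of wrench below 0.05 rad/s); the robot touches nothing.
It fails at once if the fingers push the moving jaw (over 3 N) (contact force between the fingers and jaw above 3 N).
It fails at once if a bystander is moved by more than 30 mm (distance of any of spray, tape, offcut, mallet, driver from where it was at the start of the episode above 0.03 m).
It also fails if it takes over 58 s, if anything falls off the work surface, if the arm or the gripper's body presses on something with over 40 N, if the wrist force passes 120 N, or if a joint passes its speed limit or range.

## Robot

A 6-joint arm with a two-finger parallel gripper is mounted at the origin on the work surface. World frame = base frame: x ahead of the robot, y to its left, z up, the work surface at z = 0. Lengths are in mm, angles in rad, forces in N, time in s.
With the tool pointing down it reaches from about 350 to 975 mm from the base axis. Payload 7.1 kg.
Tool frame: the origin (TCP) lies at the very end of the fingers, on their centre line; the grasp point (between the pads) lies 19 mm behind it (ctrl.pinch_z is the z of the grasp point in the tool frame, in mm); z points along the fingers, y is the direction in which the jaws open and shut (so a half turn about z gives the same grasp; the last joint's range is limited). The gripper opens to 88 mm and grips with 3 to 60 N. Pads are 20 mm wide; open, the fingers measure 115 mm over their backs; the gripper's body (75 mm by 178 mm) begins 61 mm behind the grasp point.
Start: joints at [-1.178, 0.423, 1.63, -0, 1.089, -0.019], TCP at [250.177, -572.727, 222.675] pointing down, gripper open.
Joint ranges: [-3, 3], [-0.9, 2.11], [0.09, 2.58], [-1.31, 4.45], [0.11, 2.69], [-2.54, 2.54]. Speed limits (rad/s): [2.39, 2.39, 3.01, 3.14, 3.14, 3.14].

## Interface

Orientations are given as a rotation vector (axis times angle).
In Python, from workcell import get_obs, optics, ctrl gives the robot as it stands.
- The arm moves only by the shell command python3 -m jog 'ROWS'. ROWS is a JSON object of lists of equal length, an entry for each row: "delta_rot": the turn, a rotation vector about the tool's x, y, z in rad, a list of three; "translation": the shift along the tool's x, y, z in mm, a list of three; "hand": the opening, from -1 (shut) to 1 (fully open). In form: {"delta_rot": [[rx, ry, rz], ...], "translation": [[x, y, z], ...], "hand": [hand, ...]}. A call has 1 to 5 rows; each row is the pose to reach, as a shift and turn from the pose commanded when the call began, along the tool's axes at that moment; what a row does not reach only later rows make up. A row lasts 1/10 s, in which the tool goes at most 50 mm and 8.59 degrees, less where a joint would pass 70% of its speed; a pose out of reach is approached as far as the arm can. A call with a gripper value outside its range is refused whole. The fingers move at their own pace and stop on an object; the grip force is fixed at half the most. Time passes only in rows, so rows that repeat a pose let the fingers close. It gives the time, the measured TCP pose, the force and the opening at its end, in the units of the state.
- get_obs(): the state, without advancing time (a new reading comes with each control period).
- optics.get_image(name): name is "side" or "top" or "wrist"; returns the picture (420x560x3 uint8, red, green, blue); there is no depth.
- optics.calibration(name): a dict with "intrinsics" (3x3 intrinsics, pixels), "cam_to_world" (4x4, takes a point from camera to world coordinates). Camera axes: x right, y up, looking along -z (the intrinsics and any distortion apply to the point x, -y, -z); pixel columns grow to the right and rows downward; lengths in mm; the calibration is good to about 2 mm. The wrist camera is an equidistant fisheye: a pixel r from the principal point sees the ray r / f radians off the axis. A picture is of the moment at which its call begins: read the wrist's pose just before it. calibration takes no time and is no camera call; for the wrist camera it gives the pose at the moment of the call.
- ctrl.close_job(): hands the job in, once; it reports no verdict.
The state is a dict: "t": time; "qpos": joint angles; "qvel": joint speeds; "joint_torque": joint torques, N m; "ee_pos": TCP position; "orientation": TCP orientation; "ft_force": force on the tool from outside, world axes, zero at the start; "moment": the same for the moment, N m; "width": finger opening in mm.
Only numpy, scipy, OpenCV 4.12 (cv2) and the standard library are available. Lean on these libraries where they do the work, as an engineer would, in place of code of your own. Each camera call takes 0.05 s, during which the arm holds its last target. There are 200 camera calls.

## Working session

There is one attempt and no reset: what is moved stays moved. The work goes in short steps, Python scripts to look and compute and a shell command to move; the robot and the scene stay as the last step left them, time stands still between calls to the robot, and variables do not carry over. Pictures are saved under pics/ and viewed, about 8 in all and at most 12, crops included, and the job is handed in when it is done.

```bash
mkdir -p pics; python3 - <<'E'
from workcell import get_obs, optics, ctrl
import cv2,numpy as np
o=get_obs();print({k:np.round(v,3) for k,v in o.items()})
for n in ("top","side"):
    im=optics.get_image(n);cv2.imwrite(f"pics/{n}0.png",im[:,:,::-1]);c=optics.calibration(n);print(n,np.round(c["intrinsics"],1).tolist(),np.round(c["cam_to_world"],3).tolist(),[k for k in c])
E
```

```text
{'t': np.float64(0.0), 'qpos': array([-1.178,  0.424,  1.631,  0.   ,  1.089, -0.019]), 'qvel': array([-0.001,  0.001,  0.001,  0.001,  0.001, -0.001]), 'joint_torque': array([ 3.0000e-03, -5.4463e+01, -2.7367e+01,  6.5000e-02,  2.3000e-02,
       -0.0000e+00]), 'ee_pos': array([ 249.977, -572.247,  221.908]), 'orientation': array([-3.074, -0.642,  0.   ]), 'ft_force': array([ 0.347, -0.606,  0.437]), 'moment': array([ 0.01 , -0.03 , -0.005]), 'width': np.float64(87.939)}
top [[540.5, 0.0, 273.8], [0.0, 540.5, 208.0], [0.0, 0.0, 1.0]] [[0.019, 0.982, -0.188, 346.894], [-0.999, 0.023, 0.022, -16.64], [0.026, 0.187, 0.982, 1319.951], [0.0, 0.0, 0.0, 1.0]] ['intrinsics', 'cam_to_world']
side [[437.1, 0.0, 274.5], [0.0, 437.1, 205.7], [0.0, 0.0, 1.0]] [[-0.878, 0.272, -0.394, 96.282], [-0.478, -0.524, 0.705, 795.231], [-0.015, 0.807, 0.59, 795.456], [0.0, 0.0, 0.0, 1.0]] ['intrinsics', 'cam_to_world']
```

View pics/top0.png

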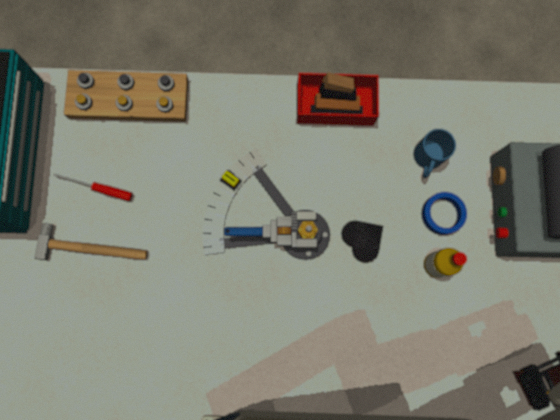

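View pics/side0.png

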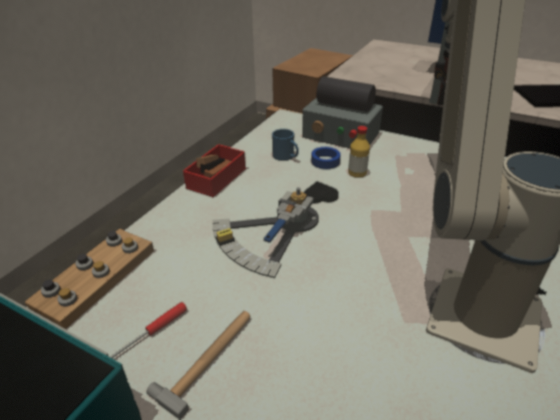

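The top view shows the nut at about (308,230), the handle pointing left (+y) to (225,232), the marker at (230,179) and the heart at (363,240). I'll enlarge the wrench.

```bash
python3 - <<'E'
import cv2
im=cv2.imread("pics/top0.png")[145:265,195:345]
cv2.imwrite("pics/crop.png",cv2.resize(im,None,fx=5,fy=5,interpolation=cv2.INTER_CUBIC))
E
cat > h.py <<'E'
from workcell import get_obs, optics, ctrl
import numpy as np
from scipy.spatial.transform import Rotation as R
def px2w(name,u,v,z):
    c=optics.calibration(name);K=c["intrinsics"];T=np.array(c["cam_to_world"])
    d=np.linalg.solve(K,[u,v,1]);d=T[:3,:3]@[d[0],-d[1],-d[2]];p=T[:3,3]
    return p+d*(z-p[2])/d[2]
def w2px(name,P):
    c=optics.calibration(name);T=np.array(c["cam_to_world"]);q=T[:3,:3].T@(np.array(P)-T[:3,3])
    q=np.array(c["intrinsics"])@[q[0],-q[1],-q[2]];return q[:2]/q[2]
def totool(P):
    o=get_obs();return R.from_rotvec(o["orientation"]).inv().apply(np.array(P)-o["ee_pos"])
E
```

```text
(no output)
```

View pics/crop.png

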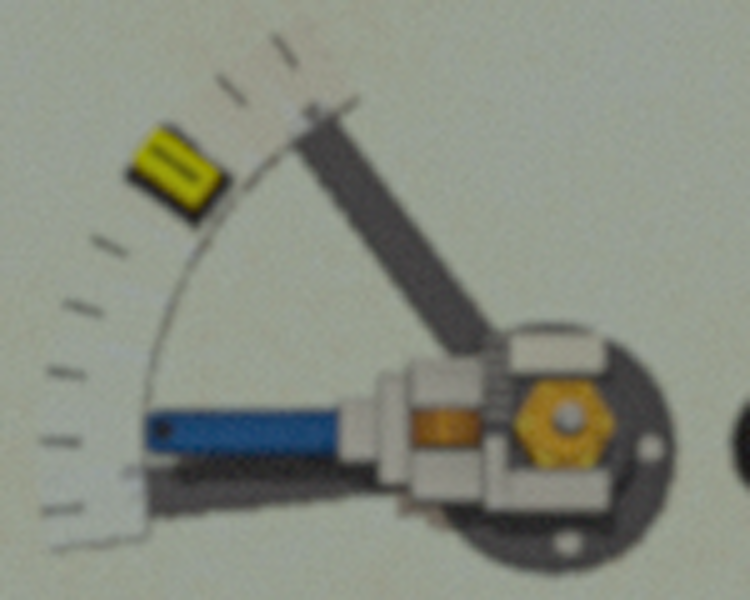

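The crop shows the nut centre at (565,423), the worm at (447,427), the handle centre line from (150,433) to (337,433) and the yellow block top at (180,168). The open jaw is on the upper side.

```bash
python3 - <<'E'
from h import *
f=lambda a,b,z:px2w("top",195+a/5-.4,145+b/5-.4,z)
N=f(565,423,86);W=f(447,427,80);H0=f(150,433,74);H1=f(337,433,74);M=f(180,168,39);S=f(569,416,110)
for n,p in dict(N=N,S=S,W=W,H0=H0,H1=H1,M=M).items():print(n,p.round(1))
a=lambda p,q:np.arctan2(*(p-q)[[1,0]])
print("handle ang",a(H0,H1),a(H0,N),a(W,N),"marker",a(M,N),np.linalg.norm((M-N)[:2]),np.linalg.norm((H0-N)[:2]),np.linalg.norm((W-N)[:2]))
o=get_obs();print(R.from_rotvec(o["orientation"]).as_matrix().round(3))
c=optics.calibration("wrist");print({k:np.round(v,2) for k,v in c.items()})
E
```

```text
N [ 535.1 -123.2   86. ]
S [ 534.7 -122.9  110. ]
W [532.9 -68.9  80. ]
H0 [527.8  68.9  74. ]
H1 [529.8 -17.9  74. ]
M [663.5  61.4  39. ]
handle ang 1.593531417662098 1.608657355540787 1.6115129167475524 marker 0.9632757224680849 224.82750987052725 192.21819381461717 54.3490256888103
[[ 0.916  0.4   -0.001]
 [ 0.4   -0.916  0.001]
 [-0.    -0.001 -1.   ]]
{'intrinsics': array([[325.19,   0.  , 274.81],
       [  0.  , 325.19, 207.39],
       [  0.  ,   0.  ,   1.  ]]), 'cam_to_world': array([[ 4.0000e-01,  8.8000e-01,  2.6000e-01,  3.2045e+02],
       [-9.2000e-01,  3.8000e-01,  1.1000e-01, -5.4182e+02],
       [-0.0000e+00, -2.8000e-01,  9.6000e-01,  3.8452e+02],
       [ 0.0000e+00,  0.0000e+00,  0.0000e+00,  1.0000e+00]])}
```

```bash
cat >> h.py <<'E'
N=np.array([535,-123.,0]);A0=1.605;AM=0.963
def wr(x,y,z,a=A0):
    return N+[x*np.cos(a)-y*np.sin(a),x*np.sin(a)+y*np.cos(a),z]
def yaw():
    m=R.from_rotvec(get_obs()["orientation"]).as_matrix();return np.arctan2(m[1,1],m[0,1])
E
python3 - <<'E'
from h import *
print(totool(wr(44,0,120)),totool(wr(44,0,220)), yaw(), "turn z", yaw()-(A0-np.pi))
E
```

```text
[ 457.2566014  -338.37513958  102.44782285] [ 457.25572478 -338.51854974    2.44792568] -1.1589811272160735 turn z 0.37761152637371964
```

```bash
python3 -m jog '{"delta_rot":[[0,0,0.1],[0,0,0.2],[0,0,0.3],[0,0,0.378],[0,0,0.378]],"translation":[[40,-30,0],[80,-59,0],[120,-89,0],[160,-118,0],[200,-148,0]],"hand":[-1,-1,-1,-1,-1]}'; python3 - <<'E'
from h import *
o=get_obs();print(totool(wr(44,0,120)),yaw()-(A0-np.pi),o["width"],o["qpos"].round(2))
E
```

```text
t: 0.6
ee_pos: [374.6, -355.2, 222.5]
orientation: [-3.141, -0.049, 0.0]
ft_force: [0.5, -0.6, -0.0]
width: 51.2
[ 167.3561314  -271.12971275  102.49739268] -0.0031888235266757103 51.18489689355156 [-0.78  0.26  1.87  0.    1.01  0.76]
```

```bash
python3 -m jog '{"delta_rot":[[0,0,0],[0,0,0],[0,0,0],[0,0,0],[0,0,0]],"translation":[[25,-40,0],[50,-80,0],[75,-121,0],[100,-162,0],[125,-203,0]],"hand":[-1,-1,-1,-1,-1]}'; python3 - <<'E'
from h import *
o=get_obs();print(totool(wr(44,0,120)),yaw()-(A0-np.pi))
E
```

```text
t: 1.1
ee_pos: [492.8, -148.0, 222.6]
orientation: [-3.141, -0.053, 0.0]
ft_force: [-0.2, -0.5, 0.0]
width: 11.2
[ 43.05428048 -67.60365844 102.56894776] -0.00045235358151041183
```

```bash
python3 -m jog '{"delta_rot":[[0,0,0],[0,0,0],[0,0,0],[0,0,0],[0,0,0]],"translation":[[20,-34,0],[43,-67,30],[43,-67,70],[43,-67,90],[43,-67,90]],"hand":[-1,-1,-1,-1,-1]}'; python3 - <<'E'
from h import *
import cv2
o=get_obs();print(totool(wr(44,0,83)),yaw()-(A0-np.pi),o["ft_force"],o["width"])
a=optics.get_image("wrist");b=optics.get_image("side")
c=cv2.resize(b[170:260,230:330],(600,540),interpolation=cv2.INTER_CUBIC)
a=cv2.resize(a,(400,300))
x=np.zeros((540,800,3),np.uint8);x[:, :400]=cv2.resize(c[:, 100:500],(400,540));x[:300,400:]=a
x[:, :400]=c[:, 100:500]
cv2.imwrite("pics/w1.png",x[:,:,::-1])
E
```

```text
t: 1.6
ee_pos: [530.6, -80.6, 129.6]
orientation: [-3.14, -0.055, 0.01]
ft_force: [0.5, 0.5, 0.4]
width: 0.4
[ 3.22921663 -1.439917   46.59689479] 0.0005041178790923251 [0.52756052 0.49047778 0.42742257] 0.44557730843773063
```

View pics/w1.png

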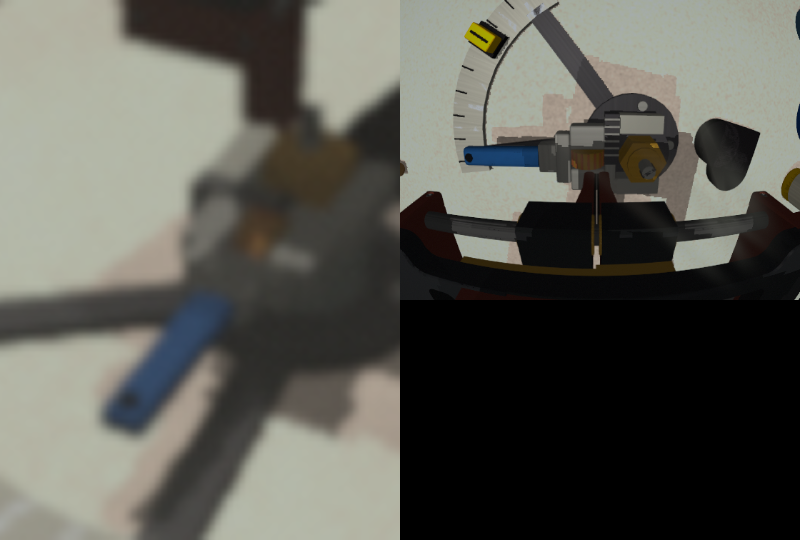

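The wrist view shows the closed fingertips just above the nut side of the brass worm wheel, lined up with the slot. The tips look narrow. Lowering until contact.

```bash
python3 -m jog '{"delta_rot":[[0,0,0],[0,0,0],[0,0,0]],"translation":[[1,-1,30],[1,-1,42],[1,-1,42]],"hand":[-1,-1,-1]}'; python3 - <<'E'
from h import *
o=get_obs();print(totool(wr(46,0,83)),yaw()-(A0-np.pi))
E
```

```text
t: 2.0
ee_pos: [533.3, -80.7, 90.3]
orientation: [-3.141, -0.052, 0.003]
ft_force: [-0.6, -0.1, 1.1]
width: 0.4
[ 0.29402063 -3.63569626  7.28404605] -0.000901033459135947
```

```bash
python3 -m jog '{"delta_rot":[[0,0,0],[0,0,0],[0,0,0],[0,0,0]],"translation":[[0,-3,5],[0,-3,6],[0,-3,7],[0,-3,7]],"hand":[-1,-1,-1,-1]}'; python3 -m jog '{"delta_rot":[[0,0,0],[0,0,0]],"translation":[[0,0,1],[0,0,1]],"hand":[-1,-1]}'
```

```text
t: 2.4
ee_pos: [534.1, -77.5, 84.1]
orientation: [3.141, 0.053, 0.001]
ft_force: [-0.2, -0.1, -0.4]
width: 0.7
t: 2.6
ee_pos: [534.2, -77.6, 83.0]
orientation: [3.141, 0.053, 0.001]
ft_force: [-0.5, 0.5, 2.2]
width: 0.8
```

```bash
python3 -m jog '{"delta_rot":[[0,0,0],[0,0,0]],"translation":[[0,0,0.6],[0,0,0.6]],"hand":[-1,-1]}'
```

```text
t: 2.8
ee_pos: [534.3, -77.6, 82.6]
orientation: [3.141, 0.053, 0.001]
ft_force: [-1.0, 0.4, 6.4]
width: 0.5
```

```bash
python3 -m jog '{"delta_rot":[[0,0,0],[0,0,0],[0,0,0]],"translation":[[0,-2,0],[0,-4,0],[0,-6,0]],"hand":[-1,-1,-1]}';python3 -m jog '{"delta_rot":[[0,0,0],[0,0,0],[0,0,0]],"translation":[[0,-2,0],[0,-4,0],[0,-6,0]],"hand":[-1,-1,-1]}';python3 -m jog '{"delta_rot":[[0,0,0],[0,0,0],[0,0,0]],"translation":[[0,-2,0],[0,-4,0],[0,-6,0]],"hand":[-1,-1,-1]}'; python3 - <<'E'
from h import *
import cv2
a=optics.get_image("wrist");c=optics.get_image("top")[145:265,195:345]
x=np.zeros((600,800,3),np.uint8);x[:320,:400]=cv2.resize(c,(400,320),interpolation=cv2.INTER_CUBIC);x[:320,400:]=cv2.resize(a[100:340,180:480],(400,320))
cv2.imwrite("pics/w2.png",x[:320,:,::-1])
E
```

```text
t: 3.1
ee_pos: [534.5, -72.1, 83.1]
orientation: [3.14, 0.053, 0.003]
ft_force: [-1.4, -3.0, 10.4]
width: 0.6
t: 3.4
ee_pos: [534.3, -65.9, 82.8]
orientation: [3.14, 0.053, 0.003]
ft_force: [-0.2, -1.7, 5.7]
width: 0.1
t: 3.7
ee_pos: [533.3, -59.4, 82.1]
orientation: [-3.141, -0.053, -0.0]
ft_force: [0.1, 0.6, 0.5]
width: 0.6
```

View pics/w2.png

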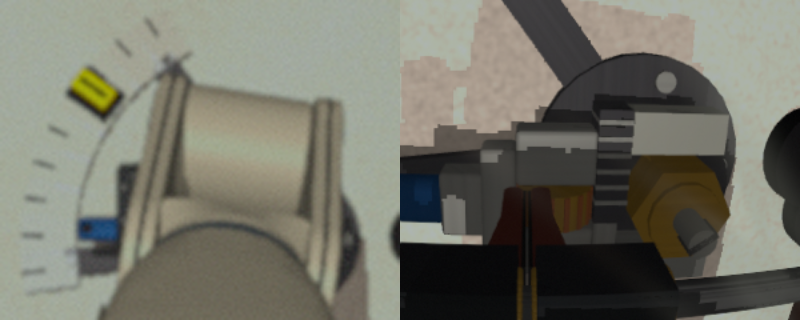

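The wheel turned (about 3 N drag, contact lost at y≈-61), and the wrist view still shows a gap between the jaw (upper block) and the nut. Repeating strokes.

```bash
python3 -m jog '{"delta_rot":[[0,0,0],[0,0,0],[0,0,0],[0,0,0],[0,0,0]],"translation":[[0,0,-6],[0,18,-6],[0,18,-4],[0,18,0],[0,18,0]],"hand":[-1,-1,-1,-1,-1]}';python3 -m jog '{"delta_rot":[[0,0,0],[0,0,0],[0,0,0],[0,0,0],[0,0,0]],"translation":[[0,-2,0],[0,-4,0],[0,-6,0],[0,-8,0],[0,-10,0]],"hand":[-1,-1,-1,-1,-1]}';python3 -m jog '{"delta_rot":[[0,0,0],[0,0,0],[0,0,0],[0,0,0]],"translation":[[0,-2,0],[0,-4,0],[0,-6,0],[0,-8,0]],"hand":[-1,-1,-1,-1]}'; python3 -m jog '{"delta_rot":[[0,0,0],[0,0,0],[0,0,0],[0,0,0],[0,0,0]],"translation":[[0,0,-6],[0,18,-6],[0,18,-4],[0,18,0],[0,18,0]],"hand":[-1,-1,-1,-1,-1]}';python3 -m jog '{"delta_rot":[[0,0,0],[0,0,0],[0,0,0],[0,0,0],[0,0,0]],"translation":[[0,-2,0],[0,-4,0],[0,-6,0],[0,-8,0],[0,-10,0]],"hand":[-1,-1,-1,-1,-1]}';python3 -m jog '{"delta_rot":[[0,0,0],[0,0,0],[0,0,0],[0,0,0]],"translation":[[0,-2,0],[0,-4,0],[0,-6,0],[0,-8,0]],"hand":[-1,-1,-1,-1]}'; python3 - <<'E'
from h import *
import cv2
a=optics.get_image("wrist")
cv2.imwrite("pics/w3.png",cv2.resize(a[140:310,320:480],None,fx=3.5,fy=3.5,interpolation=cv2.INTER_CUBIC)[:,:,::-1])
E
```

```text
t: 4.3
ee_pos: [534.2, -77.5, 82.4]
orientation: [3.141, 0.053, 0.001]
ft_force: [-0.0, -2.1, 8.2]
width: 0.2
t: 4.8
ee_pos: [534.4, -67.3, 82.9]
orientation: [3.141, 0.053, 0.003]
ft_force: [0.8, -2.3, 7.7]
width: 0.0
t: 5.2
ee_pos: [533.1, -59.0, 81.9]
orientation: [-3.141, -0.053, 0.0]
ft_force: [-0.5, 0.4, 0.2]
width: 0.5
t: 5.7
ee_pos: [534.1, -77.5, 82.4]
orientation: [3.141, 0.053, 0.001]
ft_force: [-1.4, -2.2, 8.9]
width: 0.5
t: 6.2
ee_pos: [534.1, -67.2, 82.8]
orientation: [3.141, 0.053, 0.002]
ft_force: [-0.3, -1.9, 8.0]
width: 0.6
t: 6.6
ee_pos: [533.2, -58.9, 82.0]
orientation: [-3.141, -0.053, 0.0]
ft_force: [-0.1, 0.5, 0.4]
width: 0.1
```

View pics/w3.png

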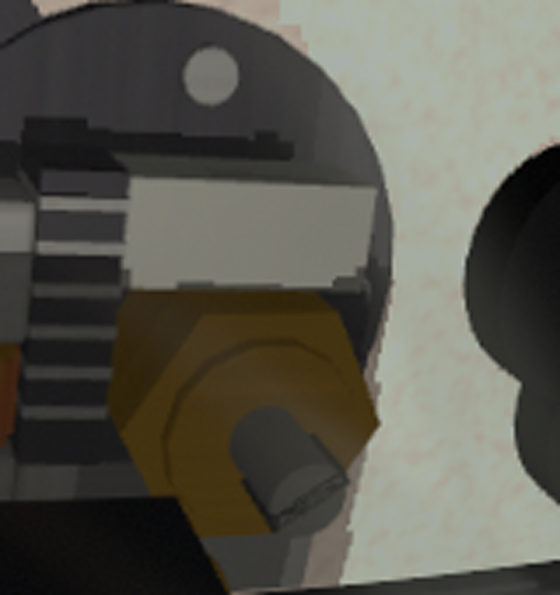

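The view shows the jaw's gripping edge (row ~290) nearly meeting the nut, though parallax from the higher nut hides the gap. I'll stroke on and watch for the stall (a larger drag force).

```bash
python3 -m jog '{"delta_rot":[[0,0,0],[0,0,0],[0,0,0],[0,0,0],[0,0,0]],"translation":[[0,0,-6],[0,18,-6],[0,18,-4],[0,18,0],[0,18,0]],"hand":[-1,-1,-1,-1,-1]}';python3 -m jog '{"delta_rot":[[0,0,0],[0,0,0],[0,0,0]],"translation":[[0,-2,0],[0,-4,0],[0,-6,0]],"hand":[-1,-1,-1]}';python3 -m jog '{"delta_rot":[[0,0,0],[0,0,0],[0,0,0]],"translation":[[0,-2,0],[0,-4,0],[0,-6,0]],"hand":[-1,-1,-1]}';python3 -m jog '{"delta_rot":[[0,0,0],[0,0,0],[0,0,0]],"translation":[[0,-2,0],[0,-4,0],[0,-6,0]],"hand":[-1,-1,-1]}'; python3 - <<'E'
from h import *
import cv2
a=optics.get_image("wrist")
cv2.imwrite("pics/w4.png",cv2.resize(a[140:310,320:480],None,fx=3.5,fy=3.5,interpolation=cv2.INTER_CUBIC)[:,:,::-1])
d=cv2.imread("pics/w4.png").astype(float).mean(2)-cv2.imread("pics/w3.png").astype(float).mean(2);print(abs(d[170:290,140:370]).mean(), abs(d).mean(), [round(x) for x in cv2.imread("pics/w3.png").mean(2)[170:310:5,200:330].mean(1)],[round(x) for x in cv2.imread("pics/w4.png").mean(2)[170:310:5,200:330].mean(1)])
E
```

```text
t: 7.15
ee_pos: [534.1, -77.5, 82.4]
orientation: [3.141, 0.053, 0.001]
ft_force: [-0.8, -3.9, 8.6]
width: 0.7
t: 7.45
ee_pos: [534.1, -72.0, 83.0]
orientation: [3.14, 0.054, 0.002]
ft_force: [-3.1, -7.0, 12.0]
width: 0.1
t: 7.75
ee_pos: [534.3, -65.8, 82.7]
orientation: [3.14, 0.054, 0.003]
ft_force: [-0.2, -4.1, 5.4]
width: 0.3
t: 8.05
ee_pos: [533.2, -59.0, 82.0]
orientation: [-3.141, -0.053, 0.0]
ft_force: [-0.3, 0.7, 0.1]
width: 0.3
2.022850241545894 1.3557853141256504 [54, 51, 68, 110, 122, 122, 121, 121, 121, 121, 121, 121, 121, 121, 121, 121, 121, 121, 121, 121, 121, 121, 121, 92, 47, 33, 33, 34] [55, 55, 56, 91, 121, 122, 121, 121, 121, 121, 121, 121, 121, 121, 121, 121, 121, 121, 121, 121, 121, 121, 121, 92, 57, 35, 33, 34]
```

Drag rose to 7 N against about 2–3 N before, so the wheel has stalled. One confirming stroke, then I lift off.

```bash
python3 -m jog '{"delta_rot":[[0,0,0],[0,0,0],[0,0,0],[0,0,0],[0,0,0]],"translation":[[0,0,-6],[0,18,-6],[0,18,-4],[0,18,0],[0,18,0]],"hand":[-1,-1,-1,-1,-1]}';python3 -m jog '{"delta_rot":[[0,0,0],[0,0,0],[0,0,0]],"translation":[[0,-2,0],[0,-4,0],[0,-6,0]],"hand":[-1,-1,-1]}';python3 -m jog '{"delta_rot":[[0,0,0],[0,0,0],[0,0,0]],"translation":[[0,-2,0],[0,-4,0],[0,-6,0]],"hand":[-1,-1,-1]}';python3 -m jog '{"delta_rot":[[0,0,0],[0,0,0],[0,0,0]],"translation":[[0,-2,0],[0,-4,0],[0,-6,0]],"hand":[-1,-1,-1]}'; python3 - <<'E'
from h import *
import cv2
a=optics.get_image("wrist")
cv2.imwrite("pics/w5.png",cv2.resize(a[140:310,320:480],None,fx=3.5,fy=3.5,interpolation=cv2.INTER_CUBIC)[:,:,::-1])
print([[round(x) for x in cv2.imread(f"pics/w{i}.png").mean(2)[170:200:3,200:330].mean(1)] for i in (3,4,5)])
print(wr(150,0,67),totool(wr(150,45,110)),get_obs()["qpos"].round(2))
E
```

```text
t: 8.6
ee_pos: [534.1, -77.5, 82.4]
orientation: [3.141, 0.053, 0.001]
ft_force: [-1.7, -2.9, 9.1]
width: 0.3
t: 8.9
ee_pos: [534.2, -72.5, 83.0]
orientation: [3.139, 0.055, 0.002]
ft_force: [-3.7, -11.4, 12.3]
width: 0.5
t: 9.2
ee_pos: [534.4, -65.8, 82.7]
orientation: [3.14, 0.053, 0.003]
ft_force: [0.2, -4.2, 5.0]
width: 0.9
t: 9.5
ee_pos: [533.2, -59.0, 82.0]
orientation: [-3.141, -0.053, 0.0]
ft_force: [0.3, 0.5, -0.3]
width: 0.3
[[54, 54, 52, 60, 82, 110, 124, 122, 122, 121], [55, 55, 55, 53, 66, 91, 114, 123, 122, 122], [56, 55, 55, 53, 66, 92, 114, 123, 121, 121]]
[529.87044933  26.91226671  67.        ] [-45.05876458 -85.59887434 -28.1858333 ] [-0.13  0.5   1.91  0.    0.73  1.4 ]
```

View pics/w5.png

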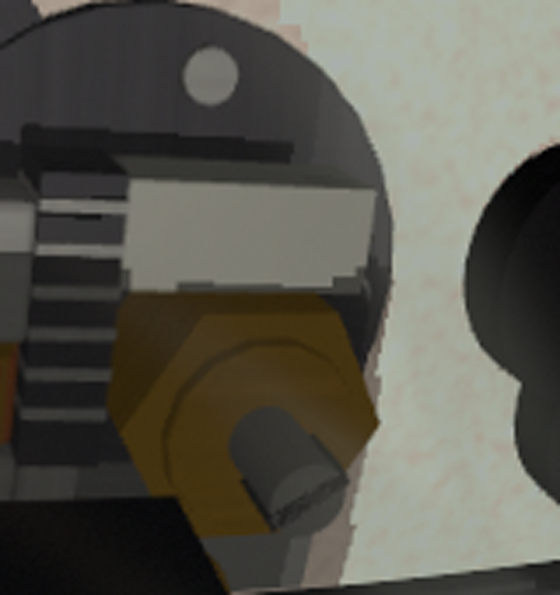

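The jaw edge is in the same place as after the previous stroke (profiles w4 and w5 match) and the finger slips, so the jaw is snug. Next I go beside the handle.

```bash
python3 -m jog '{"delta_rot":[[0,0,0],[0,0,0],[0,0,0],[0,0,0],[0,0,0]],"translation":[[0,0,-28],[-25,-40,-28],[-45,-86,-28],[-45,-86,-28],[-45,-86,-28]],"hand":[-1,-1,-1,-1,-1]}';python3 -m jog '{"delta_rot":[[0,0,0],[0,0,0],[0,0,0],[0,0,0]],"translation":[[0,0,30],[0,0,58],[0,0,58],[0,0,58]],"hand":[-1,-1,-1,-1]}'; python3 - <<'E'
from h import *
for s,off in ((0,25),(0,21),(.13,21),(.26,21),(.39,21),(.52,21),(.645,21)):
    print(s,totool(wr(150,off,52,A0-s)).round(1))
E
```

```text
t: 10.05
ee_pos: [484.7, 26.1, 109.8]
orientation: [-3.141, -0.057, 0.001]
ft_force: [0.5, -0.5, 0.2]
width: 0.5
t: 10.45
ee_pos: [485.4, 24.2, 51.8]
orientation: [-3.141, -0.051, 0.002]
ft_force: [-0.2, 0.7, -0.3]
width: 0.7
0 [19.5 -1.2 -0.2]
0 [23.5 -1.2 -0.2]
0.13 [43.1 -2.7 -0.2]
0.26 [62.8 -1.6 -0.3]
0.39 [82.1  2.  -0.3]
0.52 [100.8   8.1  -0.3]
0.645 [117.9  16.2  -0.3]
```

```bash
python3 -m jog '{"delta_rot":[[0,0,0],[0,0,0],[0,0,0.04],[0,0,0.08],[0,0,0.13]],"translation":[[12,-1,0],[22,-1,0],[29.5,-2,0],[36,-2.5,0],[43,-2.7,0]],"hand":[-1,-1,-1,-1,-1]}';python3 -m jog '{"delta_rot":[[0,0,0.052],[0,0,0.104],[0,0,0.156],[0,0,0.208],[0,0,0.26]],"translation":[[7.8,-0.9,0],[15.7,-1.4,0],[23.6,-1.4,0],[31.4,-1.1,0],[39.3,-0.4,0]],"hand":[-1,-1,-1,-1,-1]}'; python3 - <<'E'
from h import *
import cv2
for s in (.39,.52,.645): print(s,totool(wr(150,21,52,A0-s)).round(1))
print(yaw()-(A0-np.pi),get_obs()["ft_force"].round(1))
a=optics.get_image("wrist");b=optics.get_image("top")[145:265,195:345]
x=np.zeros((320,800,3),np.uint8);x[:,:400]=cv2.resize(b,(400,320),interpolation=cv2.INTER_CUBIC);x[:300,400:]=cv2.resize(a,(400,300))
cv2.imwrite("pics/w6.png",x[:,:,::-1])
E
```

```text
t: 10.95
ee_pos: [529.6, 29.0, 53.1]
orientation: [3.138, -0.154, 0.001]
ft_force: [-2.2, -0.6, 0.5]
width: 0.5
t: 11.45
ee_pos: [568.5, 25.6, 53.0]
orientation: [3.091, -0.56, 0.001]
ft_force: [-3.4, -1.1, 1.3]
width: 0.0
0.39 [-0.7  1.   1. ]
0.52 [19.  -0.5  1.1]
0.645 [37.9  0.4  1.1]
-0.3925099383513493 [-3.4 -1.1  1.3]
```

View pics/w6.png

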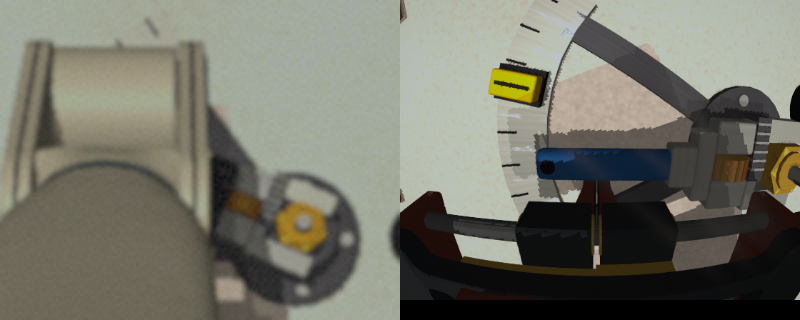

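The handle is against the fingers at about 0.39 rad, the nut is turning with it, and the marker lies ahead. I'll finish the swing, back off and check.

```bash
python3 -m jog '{"delta_rot":[[0,0,0.06],[0,0,0.12],[0,0,0.17],[0,0,0.22],[0,0,0.25]],"translation":[[9,-1,0],[18,-1.4,0],[25.6,-1.4,0],[33.2,-1,0],[37.8,-0.5,0]],"hand":[-1,-1,-1,-1,-1]}';python3 -m jog '{"delta_rot":[[0,0,0],[0,0,0],[0,0,0],[0,0,0],[0,0,0]],"translation":[[0,0,0],[0,0,0],[-15,0,0],[-35,0,0],[-70,0,0]],"hand":[-1,-1,-1,-1,-1]}';python3 -m jog '{"delta_rot":[[0,0,0],[0,0,0],[0,0,0],[0,0,0],[0,0,0]],"translation":[[-20,0,-50],[-40,0,-100],[-80,0,-120],[-120,0,-120],[-160,0,-120]],"hand":[-1,-1,-1,-1,-1]}'; python3 - <<'E'
from h import *
import cv2
b=optics.get_image("top");cv2.imwrite("pics/top7.png",b[:,:,::-1])
cv2.imwrite("pics/w7.png",cv2.resize(b[145:265,195:345],None,fx=5,fy=5,interpolation=cv2.INTER_CUBIC)[:,:,::-1])
E
```

```text
t: 12.05
ee_pos: [603.7, 13.0, 52.7]
orientation: [-2.998, 0.938, -0.001]
ft_force: [-1.5, 1.6, 1.4]
width: 0.7
t: 12.55
ee_pos: [545.4, 53.2, 52.3]
orientation: [-2.998, 0.938, -0.003]
ft_force: [-0.0, 0.4, 0.2]
width: 0.7
t: 13.05
ee_pos: [412.1, 145.0, 173.1]
orientation: [-2.997, 0.937, -0.003]
ft_force: [-0.1, -0.1, 0.4]
width: 0.5
```

View pics/w7.png

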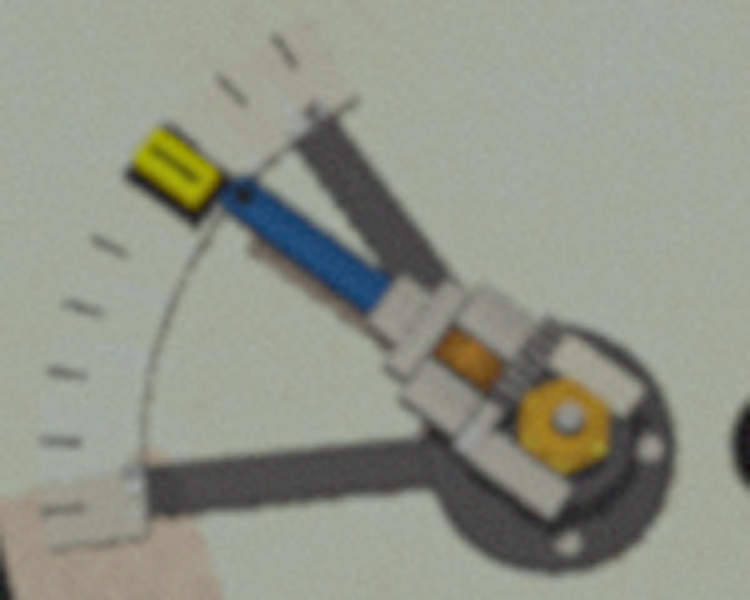

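The handle runs from about (235,190) to (372,292), towards the yellow block at (180,168), and both jaws are flush on the nut's flats.

```bash
python3 - <<'E'
from h import *
f=lambda a,b,z:px2w("top",195+a/5-.4,145+b/5-.4,z)
a=lambda p,q:np.arctan2(*(p-q)[[1,0]])
H=f(243,192,74);H1=f(372,292,74);Nn=f(565,423,86);W=f(468,359,80);M=f(180,168,39)
print(a(H,Nn),a(H,H1),a(W,Nn),"marker",a(M,Nn),a(f(158,150,39),f(200,182,39)))
E
```

```text
0.9507124122670064 0.9246481026263572 0.9822593659328597 marker 0.9632757224680849 0.9336641724413743
```

```bash
python3 -c "
from workcell import ctrl,get_obs
print(get_obs()['t'],ctrl.close_job())"
```

```text
the job is handed in; nothing more can be done
13.1 None
```

I closed the jaw on the nut with five worm strokes, swung the handle to the yellow marker with the closed fingers, backed off and handed the job in at 13.1 s.

- **Jaw:** The wheel stalled on the last two strokes. Drag rose from 2–3 N to 7–11 N, and the wrist view showed no jaw movement between them. The remaining gap could not be measured directly, because the taller nut hides it from the cameras. In the last top view the jaws look flush on the nut's flats.
- **Swing:** In that view the handle points at about 0.95 rad (from the nut centre; its line alone gives 0.92, the worm 0.98). The marker is at 0.963 rad measured from the nut, or 0.934 from its printed line. All of these agree within the 0.1 rad tolerance, and the nut appears to have turned with the wrench.
- **Contact:** After backing off, the force reading was down to noise. I did not measure the bystanders' positions afterwards. The arm stayed clear of them by plan, and no unexpected forces appeared.

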